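Reset the grind of a spice grinder: loosen, adjust, lock again

TASK

Set the spice grinder finer: first loosen the lock ring by its lever (anticlockwise), then turn the black adjuster knob clockwise until its white pointer stands at the red mark, and then turn the lock ring clockwise until it holds firmly again, hand-tight, without overtightening it. Do not force the knob while the ring is tight, and leave the cup, the spice jar and the shaker beside the grinder where they are.

Things in the scene. Friction and masses are not known exactly. Their poses are not given: they have to be found in the camera images.
- grinder: white countertop spice grinder, hopper lifted off, fixed to the table; origin on the vertical axis of the adjuster and lock ring, at table height. Round body 140 mm wide with a collar (136 mm wide, top at 85 mm) and a motor housing 105x100 mm, top at 74 mm, on its +x side (to 138 mm from the axis); a small steel chute, 65 mm high at most, points to -x (to 92 mm from the axis)
- adjuster (a joint): turn of the black adjuster knob (with pointer), rad, 0 at the start, positive clockwise seen from above (finer); loose it turns with about 0.15 N m; with the ring tight it is clamped. The spindle screws down 3.5 mm per rad as it turns clockwise, so the lock ring no longer seats at its old angle
- knob_grip (a point): point on the knob's axis at the height to grip: the knob's upright bar is 48 mm long, 15 mm thick and 34 mm high, its top 12 mm above this point; below the bar a disc of 62 mm diameter, its top 21 mm below this point. x axis: along the bar, toward the pointer; z up. Loosening the ring lets the knob sink by 2 to 4 mm, tightening lifts it
- pointer_tip (a point): tip of the white pointer of the knob, 49 mm from the axis, on the same side as the point knob_grip's +x
- mark_tip (a point): point of the red mark (a red upright tab 8 mm wide, 54 to 67 mm from the axis, top at 122 mm, standing fixed on the collar), given at 49 mm from the axis: the pointer tip belongs here. It lies clockwise of the pointer by 0.4 to 1.4 rad at the start
- lock_ring (a joint): turn of the aluminium lock ring (86 mm wide, under the knob) with its lever, rad; 0 at the start (tight), positive clockwise seen from above (tighter); ends at -0.75 and +1.4. Some 0.2 to 0.4 rad anticlockwise frees it. The angle at which it seats again after a new setting is not known beforehand: feel for it. A tightened ring stays where it is left
- lever_grip (a point): point on the upright black grip at the end of the ring's lever, 95 mm from the axis: round grip 19 mm in diameter, from 26 mm below to 20 mm above this point; the horizontal lever below it is 11 mm thick and runs to the axis. x axis: outward from the axis along the lever; z up. The lever swings level
- thrust_washer: brass washer, hidden between lock ring and knob flange, keyed so it cannot turn; it passes on the clamping force. Pushing the lever at its grip while it turns takes about 1.5 N loose; once seated, 4 to 5 N more per 0.1 rad; 11 N surely holds, 12 to 15 N is firm, above 18 N may overtighten. When the push stops, the felt force fades to nothing, the ring stays
- dial_seat: inner spindle stack of the grinder with the knob on it, hidden; the thrust washer presses on it
- steel_cup_2: small steel cup, 62 mm wide, 47 mm high, in front of the chute; origin at the centre of its underside
- spice_1: spice jar with red cap, 45 mm wide, 108 mm high; origin at the centre of its underside
- salt_shaker: glass shaker with grey cap, 44 mm wide, 90 mm high; origin at the centre of its underside

How it is judged (in metres and radians):
On the way, in this order (a step that is already met when the one before it is completed fails the run):
1. the lock ring is turned back (by more than 0.1 rad) and no longer clamps (contact force between thrust_washer and dial_seat below 4 N and value of joint lock_ring below -0.1 rad), for 0.2 s.
2. the pointer stands at the red mark (within 5 mm) with the ring loose (horizontal distance between pointer_tip and mark_tip below 0.005 m and contact force between thrust_washer and dial_seat below 10 N), for 0.2 s.
3. the lock ring clamps again, with the pointer still at the mark (horizontal distance between pointer_tip and mark_tip below 0.005 m and contact force between thrust_washer and dial_seat above 35 N), for 0.2 s.
At the end, for the whole second after the job is handed in: the pointer tip is within 5 mm of the mark's point and the lock ring, at rest, clamps with more than 35 N (about 9 to 11 N felt at the lever's grip while turning) (all of step 3 and velocity of joint lock_ring between -0.05 and 0.05 rad/s); the robot touches nothing.
It fails at once if the lock ring is overtightened: it clamps with more than 90 N (18 to 24 N felt at the lever's grip while turning) (contact force between thrust_washer and dial_seat above 90 N).
It fails at once if the fingers turn the knob (faster than 0.1 rad/s) while the ring clamps with more than 25 N (contact force between thrust_washer and dial_seat above 25 N and contact force between the fingers and dial_seat above 1 N and (velocity of joint adjuster above 0.1 rad/s or velocity of joint adjuster below -0.1 rad/s)).
It fails at once if the cup, the jar or the shaker is moved by more than 20 mm (distance of any of steel_cup_2, spice_1, salt_shaker from where it was at the start of the episode above 0.02 m).
It also fails if it takes over 61 s, if anything falls off the work surface, if the arm or the gripper's body presses on something with over 40 N, if the wrist force passes 120 N, or if a joint passes its speed limit or range.

ROBOT

A 6-joint arm with a two-finger parallel gripper is mounted at the origin on a cart in front of the work surface, level with it; the furniture and walls round the work are solid. World frame = base frame: x ahead of the robot, y to its left, z up, the work surface at z = 0. Lengths are in m, angles in degrees, forces in N, time in s.
With the tool pointing down it reaches from about 0.25 to 0.725 m from the base axis. Payload 9.7 kg.
Tool frame: the origin (TCP) lies at the very end of the fingers, on their centre line; the grasp point (between the pads) lies 19 mm behind it; y points along the fingers, x is the direction in which the jaws open and shut, and the axes are right-handed (so a half turn about y gives the same grasp; the last joint's range is limited). The gripper opens to 85 mm and grips with 20 to 120 N. Pads are 22 mm wide; open, the fingers measure 114 mm over their backs; the gripper's body (76 mm by 85 mm) begins 54 mm behind the grasp point. The pads swing forward as they close: fully open they stand 13 mm farther back than shut.
Start: joints at [0, 4.979, 10.078, 95.1, 0, 90], TCP at [0.55, -0, 0.231] pointing down, gripper open.
Joint ranges: [-179.16, 179.16], [-48.56, 103.87], [-65.8, 70.77], [-126.05, 130.52], [-82.76, 87.17], [-180, 180]. Speed limits (degrees/s): [127.2, 127.2, 147.25, 180, 180, 180].

INTERFACE

Orientations are given as [roll, pitch, yaw] about the fixed x, y, z axes, in that order (R = Rz(yaw) Ry(pitch) Rx(roll)).
In Python, from workcell import bot gives the robot as it stands.
- The arm moves only by the shell command python3 -m jog 'ROWS' [FORCE]. ROWS is JSON, a list of rows, each a list of 7 numbers: the closure, from 0 (fully open) to 1 (shut), then the shift along the world's x, y, z in units of 25 mm (1.0 is 25 mm), then the turn, a rotation vector about the world's x, y, z in units of 5 degrees (1.0 is 5 degrees). A call has 1 to 5 rows; each row is the pose to reach, as a shift and turn from the pose commanded when the call began; what a row does not reach only later rows make up. A row lasts 1/10 s, in which the tool goes at most 50 mm and 8.59 degrees, less where a joint would pass 70% of its speed; a pose out of reach is approached as far as the arm can. A call with a gripper value outside its range is refused whole. The fingers move at their own pace and stop on an object; FORCE is the grip in N (left out, the last holds). Time passes only in rows, so rows that repeat a pose let the fingers close. It gives the time, the measured TCP pose, the force and the opening at its end, in the units of the state.
- bot.get_obs(): the state, without advancing time (a new reading comes with each control period).
- bot.camera(name): name is "scene" or "side" or "wrist"; returns (picture, depth): 384x512x3 uint8, red, green, blue; 384x512 float32, m along the optical axis (not along the pixel's ray), 0 where there is no reading.
- bot.camera_model(name): a dict with "fx", "fy", "cx", "cy" (pixels), "k1" (the pictures are not rectified: a ray, as slopes to the right and down, at radius r is drawn at 1 + k1 r^2 times it, then the intrinsics apply), "rvec" (rotation vector, rad) and "tvec" (3), from world to camera coordinates, as OpenCV has them; the wrist camera has in their place "tool_from_camera" (4x4, takes a point from camera to tool coordinates, whose origin is the TCP and whose axes are the tool frame's). Camera axes: x right, y down, z forward; pixel columns grow to the right and rows downward; lengths in m; the calibration is good to about 2 mm. A picture is of the moment at which its call begins: read the wrist's pose just before it. camera_model takes no time and is no camera call.
- bot.job_done(): hands the job in, once; it reports no verdict.
Trained networks look in the newest picture that a camera, given by its name, has taken for a name from the list of things; names that differ only in an ending like _2 or _b are one class to them, and where a whole thing is asked for, a point or a joint stands for the part that bears it (a point fixed in the world has none). Each returns a list of dicts, best first, with "conf" (0 to 1); they miss things now and then, are a little off and sometimes report something else, mostly with a low value. They report only what shows in the picture. A call takes as long as a camera call.
- bot.regions_of(camera, label): "pixels" (384x512 bool, what is visible of it) and "point" ([row, column] in pixels, amid what is visible of it).
The state is a dict: "time": time; "q": joint angles; "qd": joint speeds; "joint_efforts": joint torques, N m; "ee_pos": TCP position; "tcp_rot": TCP orientation; "wrist_force": force on the tool from outside, world axes, zero at the start; "torque": the same for the moment, N m; "opening": finger opening in m.
Only numpy, scipy, OpenCV 4.12 (cv2) and the standard library are available. Lean on these libraries where they do the work, as an engineer would, in place of code of your own. Each camera call takes 0.05 s, during which the arm holds its last target. There are 200 camera calls.

## Working session

There is one attempt and no reset: what is moved stays moved. The work goes in short steps, Python scripts to look and compute and a shell command to move; the robot and the scene stay as the last step left them, time stands still between calls to the robot, and variables do not carry over. Pictures are saved under pics/ and viewed, about 8 in all and at most 12, crops included, and the job is handed in when it is done.

```bash
ls; mkdir -p pics
cat > h.py <<'E'
import numpy as np, cv2
from workcell import bot
from scipy.spatial.transform import Rotation as R
def T_cam(name, obs=None):
    m=bot.camera_model(name)
    if 'rvec' in m:
        Rm=cv2.Rodrigues(np.array(m['rvec'],float))[0]; t=np.array(m['tvec'],float).ravel()
        return m,Rm.T,-Rm.T@t
    o=obs; Rt=R.from_euler('xyz',o['tcp_rot'],degrees=True).as_matrix()
    T=np.array(m['tool_from_camera']); return m,Rt@T[:3,:3],np.array(o['ee_pos'])+Rt@T[:3,3]
def rays(m,uv):
    uv=np.atleast_2d(np.array(uv,float))
    d=np.c_[(uv[:,0]-m['cx'])/m['fx'],(uv[:,1]-m['cy'])/m['fy']]; s=d.copy()
    for _ in range(20): s=d/(1+m['k1']*(s**2).sum(1,keepdims=True))
    return np.c_[s,np.ones(len(s))]
def cloud(name,depth,mask,obs=None):
    m,Rm,c=T_cam(name,obs); mask=mask&(depth>0)
    v,u=np.nonzero(mask); return (rays(m,np.c_[u,v])*depth[v,u][:,None])@Rm.T+c
def atz(name,uv,z,obs=None):
    m,Rm,c=T_cam(name,obs); d=rays(m,uv)@Rm.T
    return c+d*((z-c[2])/d[:,2])[:,None]
def proj(name,P,obs=None):
    m,Rm,c=T_cam(name,obs); q=(np.atleast_2d(P)-c)@Rm; s=q[:,:2]/q[:,2:]
    s=s*(1+m['k1']*(s**2).sum(1,keepdims=True)); return s*[m['fx'],m['fy']]+[m['cx'],m['cy']]
def save(n,im): cv2.imwrite('pics/'+n,im[:,:,::-1])
E
python3 - <<'E'
from h import *
o=bot.get_obs(); print(o['ee_pos'],o['tcp_rot'],o['opening'],o['wrist_force'])
ims={}
for n in ['scene','side','wrist']:
    o=bot.get_obs()
    im,d=bot.camera(n); ims[n]=im; np.savez('/tmp/'+n,im=im,d=d)
    for l in ['grinder','adjuster','lock_ring','lever_grip','steel_cup_2','spice_1','salt_shaker']:
        r=bot.regions_of(n,l)
        for x in r[:2]:
            P=cloud(n,d,x['pixels'],o)
            if len(P): print(n,l,round(x['conf'],2),x['point'],len(P),np.median(P,0).round(3),np.percentile(P,98,axis=0).round(3),np.percentile(P,2,axis=0).round(3))
    print(bot.get_obs()['time'])
save('a.png',cv2.resize(np.hstack([ims['scene'],ims['side']]),(800,300))); save('w.png',ims['wrist'])
E
```

```text
pics
[ 5.49758722e-01 -1.82790932e-07  2.30556638e-01] [-9.00000881e+01  7.75566689e-02 -8.38299059e-04] 0.08541890024238544 [ 0.12566925 -0.4194792   0.89378339]
scene lock_ring 0.85 [198.9, 266.5] 921 [0.552 0.057 0.105] [0.637 0.122 0.149] [0.5   0.007 0.073]
scene lever_grip 0.7 [201.7, 264.2] 884 [0.551 0.055 0.106] [0.607 0.121 0.149] [0.5   0.007 0.088]
scene steel_cup_2 0.68 [258.9, 209.5] 847 [0.404 0.062 0.03 ] [0.435 0.094 0.045] [0.378 0.037 0.003]
scene spice_1 0.77 [196.1, 197.6] 762 [0.527 0.27  0.059] [0.552 0.297 0.107] [0.516 0.262 0.003]
scene spice_1 0.18 [201.5, 267.7] 927 [0.551 0.057 0.105] [0.62  0.122 0.149] [0.5   0.007 0.074]
scene salt_shaker 0.73 [194.4, 226.0] 379 [0.608 0.263 0.059] [0.686 0.324 0.118] [0.488 0.122 0.   ]
0.4
side grinder 0.61 [225.4, 253.2] 4529 [0.578 0.07  0.076] [0.679 0.154 0.153] [0.475 0.01  0.014]
side adjuster 0.91 [200.9, 243.9] 487 [0.545 0.081 0.131] [0.572 0.106 0.161] [0.51  0.061 0.11 ]
side lock_ring 0.64 [214.5, 249.4] 642 [0.569 0.059 0.108] [0.61  0.111 0.153] [0.51  0.007 0.096]
side lever_grip 0.65 [215.3, 252.0] 64
[... 367 characters left out ...]
t_shaker 0.66 [190.2, 296.9] 413 [0.621 0.26  0.048] [0.638 0.317 0.09 ] [0.585 0.252 0.002]
0.8
wrist grinder 0.94 [71.2, 274.0] 29263 [0.568 0.097 0.085] [0.671 0.154 0.16 ] [0.476 0.023 0.059]
wrist adjuster 0.6 [77.4, 241.2] 5729 [0.544 0.089 0.128] [0.571 0.118 0.161] [0.514 0.063 0.125]
wrist lock_ring 0.56 [110.9, 274.7] 4687 [0.567 0.067 0.107] [0.606 0.131 0.152] [0.505 0.013 0.104]
wrist lever_grip 0.7 [109.7, 274.0] 5063 [0.568 0.068 0.107] [0.607 0.131 0.152] [0.505 0.012 0.103]
wrist steel_cup_2 0.94 [109.1, 116.0] 3087 [0.397 0.067 0.02 ] [0.436 0.094 0.048] [0.38  0.039 0.002]
wrist spice_1 0.24 [76.7, 241.1] 5721 [0.544 0.089 0.128] [0.572 0.118 0.161] [0.515 0.063 0.125]
1.2
```

View pics/a.png

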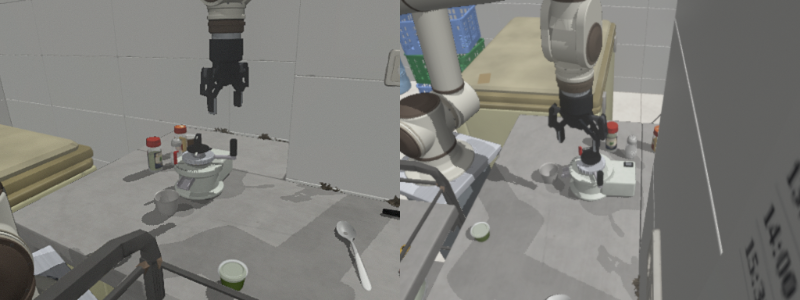

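View pics/w.png

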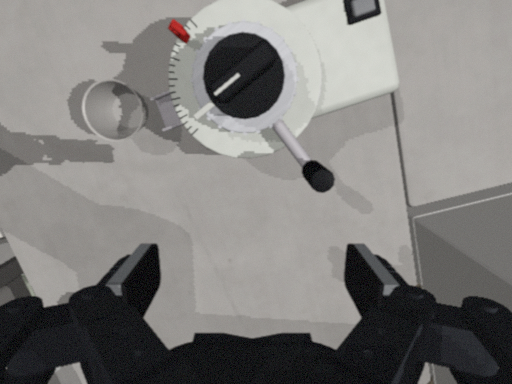

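The overview shows the grinder in the middle with the cup left of it and the jars behind. In the wrist view (right = +x, up = +y) the knob is at about (245,75), the white pointer runs toward (195,120), the red mark is at (178,30), the lever grip is at (318,175) and the cup is at (113,108).

Run:
```python
from h import *
from scipy.optimize import least_squares
o=bot.get_obs(); z=np.load('/tmp/wrist.npz'); im,d=z['im'],z['d']
m,Rm,c=T_cam('wrist',o); print('cam',c.round(3), Rm[:,2].round(2), o['q'])
H=np.zeros((384,512,3)); H[:]=np.nan
full=np.ones((384,512),bool)&(d>0); H[full]=cloud('wrist',d,full,o)
X,Y,Z=H[...,0],H[...,1],H[...,2]
top=(Y>0.03)&(X>.4)&(X<.7)
def circ(sel):
    P=np.c_[X[sel],Y[sel]]
    h=cv2.convexHull(P.astype(np.float32)).reshape(-1,2)
    f=lambda p:np.hypot(h[:,0]-p[0],h[:,1]-p[1])-p[2]
    return least_squares(f,[P[:,0].mean(),P[:,1].mean(),.03],loss='soft_l1',f_scale=.001).x,len(P)
zz=Z[top&(Z>.05)]; print(np.histogram(zz,bins=np.arange(.05,.17,.004)))
for lo,hi in [(.08,.09),(.098,.112),(.12,.135)]: print(lo,circ(top&(Z>lo)&(Z<hi)))
b=top&(Z>.15)&(Y>.04); P=np.c_[X[b],Y[b]]
print('bar',cv2.minAreaRect(P.astype(np.float32)),P.mean(0),Z[b].max())
hsv=cv2.cvtColor(im,cv2.COLOR_RGB2HSV)
red=top&((hsv[...,0]<8)|(hsv[...,0]>172))&(hsv[...,1]>150)&(hsv[...,2]>80)
Pr=H[red]; print('red',len(Pr),np.median(Pr,0),Pr.min(0),Pr.max(0))
g=(Z>.142)&(Y<.05)&(X>.56)&(X<.65); print('grip',len(H[g]),circ(g),np.median(Z[g]))
```

```text
cam [0.551 0.066 0.374] [-0.   -0.27 -0.96] [-1.67896366e-03  4.97664723e+00  1.00790399e+01  9.50999535e+01
 -1.35885541e-03  8.99979209e+01]
(array([ 296,   88,   61,   78,  136, 3599, 4379,  280, 7821, 1356,   17,
         16,   24,  498, 3674,   12,   21,   98,  426, 3389,   22,   23,
         20,   29,   29,   29,  133, 1647,    3]), array([0.05 , 0.054, 0.058, 0.062, 0.066, 0.07 , 0.074, 0.078, 0.082,
       0.086, 0.09 , 0.094, 0.098, 0.102, 0.106, 0.11 , 0.114, 0.118,
       0.122, 0.126, 0.13 , 0.134, 0.138, 0.142, 0.146, 0.15 , 0.154,
       0.158, 0.162, 0.166]))
0.08 (array([0.54482864, 0.09176879, 0.06762655]), 9248)
0.098 (array([0.54389461, 0.0905864 , 0.04438905]), 4205)
0.12 (array([0.52939462, 0.09493057, 0.04196925]), 3873)
bar ((0.5439635515213013, 0.09085047245025635), (0.048102498054504395, 0.015155309811234474), 37.706172943115234) [0.54443673 0.09068742] 0.16266179443227896
red 212 [0.49544155 0.12398366 0.11984637] [0.48843847 0.11963883 0.09065739] [0.50185119 0.13086143 0.12489112]
grip 18759 (array([0.58623845, 0.00704688, 0.02665735]), 18759) 0.30151155868355817
```

Run:
```python
from h import *
from scipy.optimize import least_squares
o=bot.get_obs(); z=np.load('/tmp/wrist.npz'); im,d=z['im'],z['d']
H=np.full((384,512,3),np.nan); full=d>0; H[full]=cloud('wrist',d,full,o)
X,Y,Z=H[...,0],H[...,1],H[...,2]; A=np.array([.5442,.0908])
g=(Z>.14)&(Z<.165)&(Y<.05)&(X>.56)&(X<.65)&(Y>-.02)
h=cv2.convexHull(np.c_[X[g],Y[g]].astype(np.float32)).reshape(-1,2)
p=least_squares(lambda p:np.hypot(h[:,0]-p[0],h[:,1]-p[1])-.0095,[.6,.02]).x
v=p-A; print('grip',p,np.median(Z[g]),Z[g].max(),'r',np.hypot(*v),'ang',np.degrees(np.arctan2(v[1],v[0])))
w=(im.min(2)>140)&(np.hypot(X-A[0],Y-A[1])<.05)&(Z>.115)&(Z<.17)
P=H[w]; v=P[:,:2]-A; r=np.hypot(*v.T); print('white',len(P),r.min(),r.max(),Z[w].min(),Z[w].max()); s=r>.03
print(np.degrees(np.arctan2(v[s,1],v[s,0])).mean(), s.sum())
```

```text
grip [0.60222126 0.01642967] 0.1512133280482574 0.15342745305487504 r 0.09432609716157647 ang -52.039827993541834
white 292 0.0031008099414997947 0.04900263798119454 0.12360752674993697 0.16266179443227896
-114.7629013597157 180
```

```bash
python3 -m jog '[[0.4,2.1,0.63,-1.6,0,0,7.6],[0.4,2.1,0.63,-1.6,0,0,7.6],[0.4,2.1,0.63,-1.6,0,0,7.6],[0.4,2.1,0.63,-1.6,0,0,7.6],[0.4,2.1,0.63,-1.6,0,0,7.6]]' 30; python3 -c "
from h import *
o=bot.get_obs();print(o['q'],o['tcp_rot'],o['wrist_force'],o['torque'])"
```

```text
time: 1.7
ee_pos: [0.6025, 0.0158, 0.1909]
tcp_rot: [-90.0, 0.0, 38.3]
wrist_force: [-0.2, -0.1, 0.1]
opening: 0.0511
[ 1.50409538e+00  1.17104240e+01  1.31198680e+01  9.14459146e+01
 -3.36870676e-03  5.31771723e+01] [-8.99808382e+01  3.12134619e-02  3.83269294e+01] [-0.24187271 -0.14725962  0.11310034] [-0.04318581  0.04122402  0.03505709]
```

```bash
python3 -m jog '[[0.4,0,0,-1.5,0,0,0],[0.4,0,0,-3.0,0,0,0],[0.7,0,0,-3.0,0,0,0],[1,0,0,-3.0,0,0,0],[1,0,0,-3.0,0,0,0]]' 30; python3 -m jog '[[1,0,0,0,0,0,0],[1,0,0,0,0,0,0]]'
```

```text
time: 2.2
ee_pos: [0.6029, 0.016, 0.1178]
tcp_rot: [-90.0, -0.1, 38.0]
wrist_force: [-1.9, 2.2, -5.9]
opening: 0.0181
time: 2.4
ee_pos: [0.603, 0.0159, 0.1177]
tcp_rot: [-90.0, -0.1, 38.0]
wrist_force: [-1.1, 1.5, -0.4]
opening: 0.0185
```

```bash
cat > arc.py <<'E'
import numpy as np,sys
# shift (units) from delta a to delta b for grip angles given
A=np.array([.5442,.0908]);r=.0952;t0=-51.9
P=lambda d:A+r*np.array([np.cos(np.radians(t0+d)),np.sin(np.radians(t0+d))])
a=float(sys.argv[1])
for b in sys.argv[2:]:
    b=float(b);print(b,((P(b)-P(a))/.025).round(3),(b-a)/5)
E
python3 arc.py 0 4 8 12 16 20; python3 arc.py 20 24 28 32
```

```text
4.0 [0.203 0.171] 0.8
8.0 [0.394 0.356] 1.6
12.0 [0.572 0.554] 2.4
16.0 [0.735 0.764] 3.2
20.0 [0.883 0.984] 4.0
24.0 [0.132 0.23 ] 0.8
28.0 [0.249 0.47 ] 1.6
32.0 [0.348 0.716] 2.4
```

```bash
python3 -m jog '[[1,0.2,0.17,0,0,0,0.8],[1,0.39,0.36,0,0,0,1.6],[1,0.57,0.55,0,0,0,2.4],[1,0.735,0.765,0,0,0,3.2],[1,0.88,0.98,0,0,0,4]]'; python3 -m jog '[[1,0.13,0.23,0,0,0,0.8],[1,0.25,0.47,0,0,0,1.6],[1,0.35,0.72,0,0,0,2.4],[1,0.35,0.72,0,0,0,2.4]]'
```

```text
time: 2.9
ee_pos: [0.6249, 0.0402, 0.1175]
tcp_rot: [-90.1, -0.0, 58.1]
wrist_force: [-1.8, 0.2, -0.8]
opening: 0.0183
time: 3.3
ee_pos: [0.6341, 0.0589, 0.1174]
tcp_rot: [-90.1, -0.1, 70.1]
wrist_force: [0.6, 1.7, -0.1]
opening: 0.018
```

```bash
python3 -m jog '[[0.4,0,0,0,0,0,0],[0.4,0,0,0,0,0,0],[0.4,0,0,1.5,0,0,0],[0.4,0,0,3.2,0,0,0],[0.4,-3.6,1.28,3.2,0,0,5]]'; python3 -m jog '[[0.3,0,0,0,0,0,10],[0.3,0,0,0,0,0,10],[0.3,0,0,0,0,0,10],[0.3,0,0,0,0,0,10],[0.3,0,0,0,0,0,10]]'
```

```text
time: 3.8
ee_pos: [0.5939, 0.0743, 0.2033]
tcp_rot: [-90.8, -0.2, 78.4]
wrist_force: [-0.3, 0.9, 1.5]
opening: 0.0513
time: 4.3
ee_pos: [0.5861, 0.0746, 0.1967]
tcp_rot: [-90.0, 0.0, 121.8]
wrist_force: [0.3, -0.1, 0.1]
opening: 0.0602
```

```bash
cat > look.py <<'E'
from h import *
import sys
o=bot.get_obs(); im,d=bot.camera('wrist'); save(sys.argv[1],im); np.savez('/tmp/w2',im=im,d=d)
print(np.round(o['ee_pos'],4),np.round(o['tcp_rot'],1),o['time'],T_cam('wrist',o)[2].round(3))
H=np.full((384,512,3),np.nan); full=d>0; H[full]=cloud('wrist',d,full,o)
X,Y,Z=H[...,0],H[...,1],H[...,2]; A=np.array([.5442,.0908]); rr=np.hypot(X-A[0],Y-A[1])
b=(Z>.146)&(Z<.17)&(rr<.03)
if b.sum()>50:
    P=np.c_[X[b],Y[b]]; print('bar',cv2.minAreaRect(P.astype(np.float32)),np.median(Z[b]),b.sum())
hsv=cv2.cvtColor(im,cv2.COLOR_RGB2HSV)
red=((hsv[...,0]<8)|(hsv[...,0]>172))&(hsv[...,1]>150)&(hsv[...,2]>60)&(rr<.08)&(Z>.115)
if red.sum()>5:
    p=np.median(H[red],0); print('red',red.sum(),p,np.degrees(np.arctan2(p[1]-A[1],p[0]-A[0])))
E
python3 look.py k1.png
```

```text
[0.5861 0.0746 0.1967] [-90.    0.  121.8] 4.3 [0.53  0.038 0.34 ]
bar ((0.5442836284637451, 0.09021687507629395), (0.047858547419309616, 0.015467813238501549), 37.51585388183594) 0.15627732177676645 1979
red 180 [0.49444977 0.12362527 0.12149329] 146.5831192809939
```

```bash
python3 -m jog '[[0.4,-1.67,0.64,0,0,0,1.16],[0.4,-1.67,0.64,0,0,0,1.16],[0.4,-1.67,0.64,-1.4,0,0,1.16],[0.4,-1.67,0.64,-2.75,0,0,1.16],[0.4,-1.67,0.64,-2.75,0,0,1.16]]'; python3 -m jog '[[1,0,0,0,0,0,0],[1,0,0,0,0,0,0],[1,0,0,0,0,0,0],[1,0,0,0,0,0,0]]' 40
```

```text
time: 4.85
ee_pos: [0.5424, 0.0904, 0.1237]
tcp_rot: [-89.7, -0.2, 127.2]
wrist_force: [-0.6, -0.1, -0.3]
opening: 0.0513
time: 5.25
ee_pos: [0.545, 0.0917, 0.1299]
tcp_rot: [-90.2, 0.0, 127.4]
wrist_force: [-2.7, 3.3, 6.7]
opening: 0.0143
```

```bash
python3 -m jog '[[1,0,0,0.05,0,0,-0.7],[1,0,0,0.05,0,0,-1.4],[1,0,0,0.04,0,0,-2.1],[1,0,0,0.04,0,0,-2.8],[1,0,0,0.03,0,0,-3.5]]'; python3 -c "
from h import *
o=bot.get_obs();print(o['tcp_rot'],o['wrist_force'],o['torque'])"
```

```text
time: 5.75
ee_pos: [0.5447, 0.0915, 0.1291]
tcp_rot: [-90.1, -0.0, 109.7]
wrist_force: [-0.8, 2.2, -4.1]
opening: 0.0143
[-9.00557892e+01 -4.07535889e-02  1.09723461e+02] [-0.78638492  2.20036981 -4.09359627] [0.48449726 0.0244011  0.17713659]
```

```bash
python3 -m jog '[[1,0,0,-0.02,0,0,-1.1],[1,0,0,-0.04,0,0,-2.2],[1,0,0,-0.06,0,0,-3.3],[1,0,0,-0.08,0,0,-4.4],[1,0,0,-0.1,0,0,-5.5]]';python3 -m jog '[[1,0,0,-0.02,0,0,-1.1],[1,0,0,-0.04,0,0,-2.2],[1,0,0,-0.06,0,0,-3.3],[1,0,0,-0.08,0,0,-4.4],[1,0,0,-0.08,0,0,-4.4]]'; python3 look.py k2.png;python3 -c "
from h import *
o=bot.get_obs();print(o['tcp_rot'],o['wrist_force'],o['torque'])"
```

```text
time: 6.25
ee_pos: [0.5448, 0.0912, 0.1273]
tcp_rot: [-90.1, -0.0, 82.1]
wrist_force: [-1.6, 0.0, 1.7]
opening: 0.0144
time: 6.75
ee_pos: [0.5448, 0.091, 0.1258]
tcp_rot: [-90.1, -0.1, 60.1]
wrist_force: [-3.0, 0.6, 4.1]
opening: 0.0145
[0.5448 0.091  0.1258] [-90.1  -0.1  60.1] 6.75 [0.487 0.123 0.269]
bar ((0.5408449769020081, 0.0899045467376709), (0.04441611468791962, 0.04352133348584175), 21.444686889648438) 0.15244737269385472 5681
red 348 [0.49380639 0.12538389 0.12177952] 145.5391500165553
[-9.00892417e+01 -6.44981737e-02  6.02894871e+01] [-3.69352925 -0.73044513  5.57450703] [-0.24920463  0.88696686 -0.19259197]
```

View pics/k2.png

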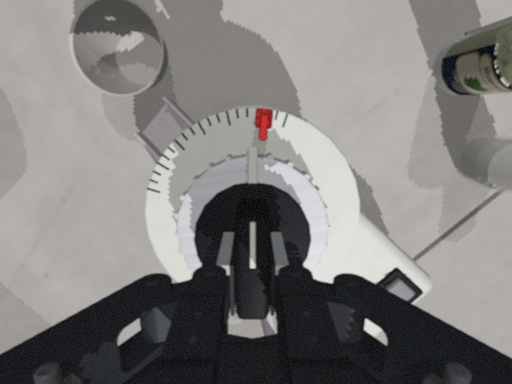

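The pointer's white strip is at column 252 with its tip at row 148. The red mark is at (263,125), so a few degrees clockwise remain.

```bash
cat > ptr.py <<'E'
from h import *
import sys
f,tip,base,o=sys.argv[1],eval(sys.argv[2]),eval(sys.argv[3]),bot.get_obs()
z=np.load(f); im,d=z['im'],z['d']; H=np.full((384,512,3),np.nan); H[d>0]=cloud('wrist',d,d>0,o)
A=np.array([.5446,.0909])
for r in np.linspace(tip[1],base[1],9).astype(int):
    c0=tip[0]; seg=im[r,c0-10:c0+11].astype(int).min(1); Zs=H[r,c0-10:c0+11,2]
    print(r,seg.tolist(),np.round(Zs[[3,10,17]],3))
hsv=cv2.cvtColor(im,cv2.COLOR_RGB2HSV)
X,Y,Z=H[...,0],H[...,1],H[...,2]; rr=np.hypot(X-A[0],Y-A[1])
red=((hsv[...,0]<8)|(hsv[...,0]>172))&(hsv[...,1]>150)&(hsv[...,2]>60)&(rr<.08)&(Z>.09)
P=H[red];a=np.degrees(np.arctan2(P[:,1]-A[1],P[:,0]-A[0])); print('red',len(P),np.median(a),a.min(),a.max(),rr[red].min(),rr[red].max())
E
python3 ptr.py /tmp/w2.npz '(252,146)' '(252,186)'
```

```text
146 [156, 159, 156, 157, 155, 152, 150, 144, 148, 146, 140, 136, 134, 134, 132, 133, 135, 133, 135, 139, 135] [0.084 0.117 0.085]
151 [157, 156, 156, 158, 148, 134, 134, 147, 156, 154, 155, 156, 156, 157, 144, 134, 129, 133, 136, 135, 134] [0.087 0.118 0.084]
156 [119, 126, 125, 136, 141, 141, 141, 148, 153, 158, 156, 156, 154, 155, 144, 128, 105, 96, 97, 100, 109] [0.107 0.118 0.107]
161 [162, 162, 162, 165, 157, 144, 142, 148, 157, 157, 152, 156, 154, 152, 147, 147, 155, 158, 158, 161, 161] [0.107 0.117 0.107]
166 [159, 157, 157, 154, 140, 132, 138, 148, 158, 155, 157, 153, 156, 152, 145, 144, 148, 154, 153, 154, 153] [0.107 0.118 0.108]
171 [153, 151, 146, 140, 133, 130, 139, 152, 154, 157, 154, 155, 157, 154, 148, 147, 151, 158, 159, 156, 158] [0.108 0.118 0.108]
176 [157, 156, 154, 157, 151, 143, 140, 148, 154, 155, 154, 155, 156, 150, 146, 142, 147, 153, 156, 157, 156] [0.108 0.118 0.107]
181 [159, 160, 158, 147, 136, 131, 138, 149, 155, 156, 155, 155, 156, 152, 148, 142, 145, 151, 156, 161, 159] [0.107 0.117 0.107]
186 [30, 25, 29, 25, 34, 26, 25, 31, 18, 22, 30, 30, 17, 32, 26, 24, 31, 23, 26, 35, 25] [0.12  0.119 0.119]
red 348 145.72324712692603 142.43233390310604 148.87229471302155 0.05324832800875502 0.06679803253676918
```

```bash
cat > ptr2.py <<'E'
from h import *
def ptr(f,o,A=np.array([.5446,.0909])):
    z=np.load(f); im,d=z['im'],z['d']; H=np.full((384,512,3),np.nan); H[d>0]=cloud('wrist',d,d>0,o)
    X,Y,Z=H[...,0],H[...,1],H[...,2]; rr=np.hypot(X-A[0],Y-A[1]); an=np.degrees(np.arctan2(Y-A[1],X-A[0]))
    s=(Z>.112)&(Z<.123)&(rr>.034)&(rr<.051)&(im.min(2)>110)&(an>120)&(an<175)
    hsv=cv2.cvtColor(im,cv2.COLOR_RGB2HSV)
    red=((hsv[...,0]<8)|(hsv[...,0]>172))&(hsv[...,1]>150)&(hsv[...,2]>60)&(rr<.07)&(rr>.052)&(Z>.11)
    print('ptr',s.sum(),np.median(an[s]),rr[s].max(),'red',red.sum(),np.median(an[red]),'Z',np.median(Z[s]))
    P=H[s]; k=rr[s]>.044; t=P[k].mean(0); R_=np.median(H[red],0); print('tip mean',t,'red',R_)
    n=(X>.4)&(rr<.05)
if __name__=='__main__': ptr('/tmp/w2.npz',bot.get_obs())
E
python3 ptr2.py
```

```text
ptr 311 150.7527927673307 0.04924922707420862 red 348 145.72324712692603 Z 0.11776175389744625
tip mean [0.50383542 0.11363543 0.11770433] red [0.49374472 0.1252674  0.12174387]
```

```bash
python3 -m jog '[[1,0,0,0,0,0,-0.5],[1,0,0,-0.01,0,0,-1.0],[1,0,0,-0.01,0,0,-1.0],[1,0,0,-0.01,0,0,-1.0]]'; python3 look.py k3.png; python3 ptr2.py
```

```text
time: 7.2
ee_pos: [0.5448, 0.091, 0.1255]
tcp_rot: [-90.1, -0.1, 55.3]
wrist_force: [-4.5, 0.4, 5.2]
opening: 0.0142
[0.5448 0.091  0.1255] [-90.1  -0.1  55.3] 7.2 [0.49  0.128 0.268]
bar ((0.5409225821495056, 0.09002212435007095), (0.044775962829589844, 0.043860141187906265), 16.573684692382812) 0.1521801927797953 5678
red 338 [0.49407648 0.12560491 0.12200496] 145.22455093668782
ptr 313 145.79709083600147 0.049294498537100134 red 338 145.19675193569142 Z 0.1175343743317262
tip mean [0.5058857  0.11705271 0.11744516] red [0.4940764  0.1255778  0.12198806]
```

```bash
python3 -m jog '[[0.5,0,0,0,0,0,0],[0.4,0,0,0,0,0,0],[0.4,0,0,1.5,0,0,0],[0.4,0,0,3,0,0,0],[0.4,0,0,3,0,0,0]]'; python3 look.py k4.png; python3 ptr2.py; python3 -m jog '[[0.4,1.8,-0.64,0,0,0,1.5],[0.4,3.57,-1.28,0,0,0,3],[0.4,3.57,-1.28,0,0,0,3]]'
```

```text
time: 7.75
ee_pos: [0.5462, 0.0913, 0.2041]
tcp_rot: [-90.3, -0.3, 55.4]
wrist_force: [0.8, -0.3, 0.2]
opening: 0.0511
[0.5462 0.0913 0.2041] [-90.3  -0.3  55.4] 7.75 [0.491 0.128 0.347]
bar ((0.5434693098068237, 0.09078873693943024), (0.014499064534902573, 0.04724200814962387), 55.81476974487305) 0.15185776222998457 1497
red 129 [0.49408165 0.12566319 0.12184122] 145.17685313506567
ptr 130 146.7739217717104 0.049834424595849525 red 129 145.9515063383136 Z 0.11500741382724868
tip mean [0.50537886 0.11668696 0.11500413] red [0.49335959 0.12554146 0.11932332]
time: 8.1
ee_pos: [0.6368, 0.0572, 0.1931]
tcp_rot: [-89.7, 0.2, 70.5]
wrist_force: [-1.3, 0.5, -1.2]
opening: 0.0515
```

View pics/k4.png

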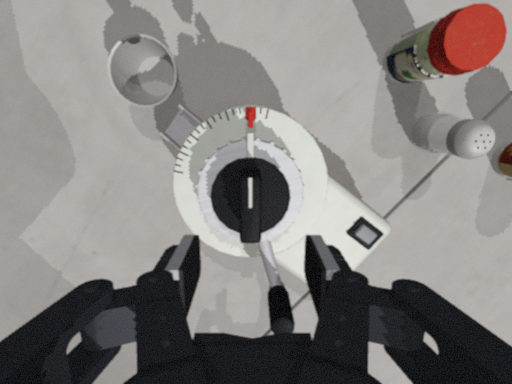

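The pointer strip at (250,150) lies in line with the red mark at (250,117), and the lever grip is at (280,310) as expected. Next is the lever.

```bash
python3 -m jog '[[0.4,0,0,-1.6,0,0,0],[0.4,0,0,-3.3,0,0,0],[0.7,0,0,-3.3,0,0,0],[1,0,0,-3.3,0,0,0],[1,0,0,-3.3,0,0,0]]' 30; python3 -m jog '[[1,0,0,0,0,0,0],[1,0,0,0,0,0,0]]'; python3 arc.py -20 0; for i in 32,28,24,20,16,12 12,8,4,0,-4,-8 -8,-12,-16,-20,-24,-28 -28,-32,-36,-40,-44,-48; do echo; python3 arc.py ${i//,/ }; done
```

```text
time: 8.6
ee_pos: [0.6335, 0.0592, 0.1175]
tcp_rot: [-90.0, -0.0, 70.4]
wrist_force: [-2.5, 0.6, -9.6]
opening: 0.0181
time: 8.8
ee_pos: [0.6337, 0.0592, 0.1173]
tcp_rot: [-90.0, -0.0, 70.4]
wrist_force: [-5.4, 0.9, -2.9]
opening: 0.0181
0.0 [1.167 0.623] 4.0

28.0 [-0.099 -0.247] -0.8
24.0 [-0.215 -0.486] -1.6
20.0 [-0.348 -0.716] -2.4
16.0 [-0.496 -0.937] -3.2
12.0 [-0.659 -1.146] -4.0

8.0 [-0.178 -0.198] -0.8
4.0 [-0.368 -0.383] -1.6
0.0 [-0.572 -0.554] -2.4
-4.0 [-0.786 -0.711] -3.2
-8.0 [-1.012 -0.852] -4.0

-12.0 [-0.234 -0.125] -0.8
-16.0 [-0.477 -0.234] -1.6
-20.0 [-0.727 -0.325] -2.4
-24.0 [-0.982 -0.399] -3.2
-28.0 [-1.242 -0.454] -4.0

-32.0 [-0.263 -0.037] -0.8
-36.0 [-0.528 -0.056] -1.6
-40.0 [-0.794 -0.057] -2.4
-44.0 [-1.059 -0.039] -3.2
-48.0 [-1.323 -0.002] -4.0
```

```bash
cat > f.py <<'E'
from h import *
o=bot.get_obs(); A=np.array([.5443,.0907]); v=np.array(o['ee_pos'])[:2]-A; r=np.hypot(*v); t=np.degrees(np.arctan2(v[1],v[0])); u=v/r; w=np.array(o['wrist_force'])
print('r',r.round(4),'delta',(t+51.9).round(2),'Frad',(w[:2]@u).round(2),'Ftan(ccw)',(w[1]*u[0]-w[0]*u[1]).round(2),'Fz',w[2].round(2),'Tz',np.round(o['torque'][2],2))
E
python3 f.py; python3 -m jog '[[1,-0.1,-0.25,0,0,0,-0.8],[1,-0.215,-0.49,0,0,0,-1.6],[1,-0.35,-0.72,0,0,0,-2.4]]'; python3 f.py
```

```text
r 0.0948 delta 32.48 Frad -5.45 Ftan(ccw) -0.93 Fz -2.94 Tz 0.01
time: 9.1
ee_pos: [0.6252, 0.0416, 0.1173]
tcp_rot: [-90.0, -0.1, 58.3]
wrist_force: [-3.1, 3.0, -3.9]
opening: 0.0181
r 0.0946 delta 20.61 Frad -4.21 Ftan(ccw) 0.95 Fz -3.94 Tz 0.1
```

```bash
python3 arc.py 20 16 12 8; python3 -m jog '[[1,-0.15,-0.22,0,0,0,-0.8],[1,-0.31,-0.43,0,0,0,-1.6],[1,-0.49,-0.63,0,0,0,-2.4]]'; python3 f.py
```

```text
16.0 [-0.148 -0.221] -0.8
12.0 [-0.312 -0.43 ] -1.6
8.0 [-0.489 -0.628] -2.4
time: 9.4
ee_pos: [0.613, 0.0258, 0.1174]
tcp_rot: [-90.0, -0.1, 46.2]
wrist_force: [-2.4, 4.6, -3.8]
opening: 0.0183
r 0.0945 delta 8.52 Frad -4.87 Ftan(ccw) 1.67 Fz -3.82 Tz 0.16
```

Still loose at about 1.5 N.

```bash
python3 arc.py 8 4 0 -4;  python3 arc.py -4 -8 -12 -16; python3 arc.py -16 -20 -24 -28; python3 arc.py -28 -32 -36 -40;python3 arc.py -40 -44 -48 -52; python3 -m jog '[[1,-0.19,-0.185,0,0,0,-0.8],[1,-0.39,-0.355,0,0,0,-1.6],[1,-0.61,-0.51,0,0,0,-2.4]]'; python3 f.py
```

```text
4.0 [-0.191 -0.185] -0.8
0.0 [-0.394 -0.356] -1.6
-4.0 [-0.609 -0.513] -2.4
-8.0 [-0.225 -0.141] -0.8
-12.0 [-0.46  -0.266] -1.6
-16.0 [-0.702 -0.375] -2.4
-20.0 [-0.25  -0.091] -0.8
-24.0 [-0.505 -0.165] -1.6
-28.0 [-0.765 -0.221] -2.4
-32.0 [-0.263 -0.037] -0.8
-36.0 [-0.528 -0.056] -1.6
-40.0 [-0.794 -0.057] -2.4
-44.0 [-0.265  0.018] -0.8
-48.0 [-0.528  0.055] -1.6
-52.0 [-0.789  0.109] -2.4
time: 9.7
ee_pos: [0.5979, 0.0129, 0.1174]
tcp_rot: [-90.0, -0.1, 34.2]
wrist_force: [-0.7, 3.2, -4.5]
opening: 0.0179
r 0.0945 delta -3.53 Frad -3.03 Ftan(ccw) 1.25 Fz -4.46 Tz 0.19
```

```bash
python3 -m jog '[[1,-0.225,-0.14,0,0,0,-0.8],[1,-0.46,-0.265,0,0,0,-1.6],[1,-0.7,-0.375,0,0,0,-2.4]]'; python3 f.py
```

```text
time: 10.0
ee_pos: [0.5805, 0.0035, 0.1174]
tcp_rot: [-90.0, -0.2, 22.2]
wrist_force: [1.4, 4.0, -5.0]
opening: 0.0179
r 0.0945 delta -15.54 Frad -3.14 Ftan(ccw) 2.81 Fz -5.0 Tz 0.29
```

```bash
python3 -m jog '[[1,-0.25,-0.09,0,0,0,-0.8],[1,-0.5,-0.165,0,0,0,-1.6]]'; python3 f.py
```

```text
time: 10.2
ee_pos: [0.5687, -0.0006, 0.1175]
tcp_rot: [-90.0, -0.2, 14.2]
wrist_force: [4.9, 4.2, -6.0]
opening: 0.0183
r 0.0945 delta -23.13 Frad -2.83 Ftan(ccw) 5.81 Fz -5.97 Tz 0.41
```

```bash
python3 -m jog '[[1,-0.13,-0.03,0,0,0,-0.4],[1,-0.26,-0.055,0,0,0,-0.8]]'; python3 f.py
```

```text
time: 10.4
ee_pos: [0.5626, -0.002, 0.1176]
tcp_rot: [-90.0, -0.3, 10.3]
wrist_force: [5.5, 3.3, -6.4]
opening: 0.0179
r 0.0945 delta -26.96 Frad -2.16 Ftan(ccw) 6.01 Fz -6.36 Tz 0.47
```

```bash
python3 -m jog '[[1,-0.13,-0.02,0,0,0,-0.4],[1,-0.265,-0.035,0,0,0,-0.8]]'; python3 f.py;  python3 arc.py -32 -34 -36
```

```text
time: 10.6
ee_pos: [0.5569, -0.0028, 0.1177]
tcp_rot: [-90.0, -0.4, 6.3]
wrist_force: [10.3, 3.3, -7.1]
opening: 0.0181
r 0.0943 delta -30.44 Frad -1.9 Ftan(ccw) 10.65 Fz -7.11 Tz 0.28
-34.0 [-0.132 -0.012] -0.4
-36.0 [-0.265 -0.019] -0.8
```

```bash
python3 -m jog '[[1,-0.065,-0.005,0,0,0,-0.2],[1,-0.13,-0.01,0,0,0,-0.4]]'; python3 f.py;  python3 arc.py -34 -35 -36
```

```text
time: 10.8
ee_pos: [0.5534, -0.0032, 0.1177]
tcp_rot: [-90.0, -0.4, 4.4]
wrist_force: [7.1, 1.8, -4.4]
opening: 0.0178
r 0.0943 delta -32.55 Frad -1.12 Ftan(ccw) 7.26 Fz -4.41 Tz 0.2
-35.0 [-0.066 -0.004] -0.2
-36.0 [-0.133 -0.007] -0.4
```

```bash
python3 -m jog '[[1,0,0,0,0,0,0]]'; python3 f.py; python3 -m jog '[[0.72,0,0,0,0,0,0],[0.72,0,0,0,0,0,0],[0.72,0,0,0,0,0,0]]'; python3 f.py;  python3 arc.py -34 -35 -36 -37 -38
```

```text
time: 10.9
ee_pos: [0.5528, -0.0032, 0.1177]
tcp_rot: [-90.0, -0.3, 4.4]
wrist_force: [3.8, 1.2, -4.0]
opening: 0.0181
r 0.0943 delta -32.94 Frad -0.9 Ftan(ccw) 3.87 Fz -3.96 Tz 0.08
time: 11.2
ee_pos: [0.5514, -0.0036, 0.1169]
tcp_rot: [-90.0, -0.1, 4.4]
wrist_force: [-0.6, -0.1, -0.4]
opening: 0.0239
r 0.0946 delta -33.81 Frad 0.04 Ftan(ccw) -0.58 Fz -0.4 Tz 0.01
-35.0 [-0.066 -0.004] -0.2
-36.0 [-0.133 -0.007] -0.4
-37.0 [-0.199 -0.009] -0.6
-38.0 [-0.266 -0.01 ] -0.8
```

```bash
python3 -m jog '[[0.72,-0.066,-0.004,0,0,0,-0.2],[0.72,-0.133,-0.007,0,0,0,-0.4]]' 40; python3 f.py; python3 -m jog '[[0.72,-0.066,-0.002,0,0,0,-0.2]]' ; python3 f.py
```

```text
time: 11.4
ee_pos: [0.5493, -0.0035, 0.1167]
tcp_rot: [-90.0, -0.2, 2.3]
wrist_force: [12.5, 2.5, -3.3]
opening: 0.0243
r 0.0943 delta -35.04 Frad -1.79 Ftan(ccw) 12.64 Fz -3.32 Tz 0.04
time: 11.5
ee_pos: [0.5485, -0.0034, 0.1167]
tcp_rot: [-90.0, -0.3, 1.3]
wrist_force: [15.2, 2.3, -5.4]
opening: 0.0236
r 0.0942 delta -35.56 Frad -1.61 Ftan(ccw) 15.28 Fz -5.38 Tz -0.03
```

```bash
python3 -m jog '[[0.6,0.08,0,0,0,0,0.2],[0.4,0.08,0,0,0,0,0.2],[0.4,0.08,0,0,0,0,0.2]]'; python3 f.py; python3 -m jog '[[0.4,0,0,1.6,0,0,0],[0.4,0,0,3.4,0,0,0],[0.4,0,1,4.5,0,0,2],[0.4,0,1,4.5,0,0,2]]'; python3 look.py k5.png; python3 ptr2.py; python3 -c "
from h import *
o=bot.get_obs();z=np.load('/tmp/w2.npz');im,d=z['im'],z['d'];H=np.full((384,512,3),np.nan);H[d>0]=cloud('wrist',d,d>0,o);X,Y,Z=H[...,0],H[...,1],H[...,2];rr=np.hypot(X-.5444,Y-.0908)
g=(Z>.14)&(Z<.158)&(rr>.08)&(rr<.11)
p=np.c_[X[g],Y[g]];print(len(p),(p.min(0)+p.max(0))/2 if len(p) else '');c=(p.min(0)+p.max(0))/2;print(np.degrees(np.arctan2(c[1]-.0908,c[0]-.5444))+52)"
```

```text
time: 11.8
ee_pos: [0.5478, -0.0038, 0.116]
tcp_rot: [-90.0, 0.0, 2.3]
wrist_force: [-0.4, -0.4, -0.2]
opening: 0.0511
r 0.0945 delta -35.99 Frad 0.42 Ftan(ccw) -0.41 Fz -0.2 Tz 0.0
time: 12.2
ee_pos: [0.5491, 0.0228, 0.2329]
tcp_rot: [-90.0, -0.3, 12.7]
wrist_force: [0.2, -0.5, -0.7]
opening: 0.0512
[0.5491 0.0228 0.2329] [-90.   -0.3  12.7] 12.2 [0.534 0.087 0.376]
bar ((0.5438758134841919, 0.09078681468963623), (0.014982499182224274, 0.04774460569024086), 55.21678924560547) 0.16000978156259146 1596
red 140 [0.49474204 0.12502088 0.12183227] 145.31992149419793
ptr 66 147.1605854524936 0.0495807224375105 red 143 146.36816775229406 Z 0.12252865379408787
tip mean [0.50516452 0.11658636 0.12241156] red [0.49424083 0.12421034 0.11923789]
467 [ 0.55011889 -0.00430263]
-34.558725303939156
```

View pics/k5.png

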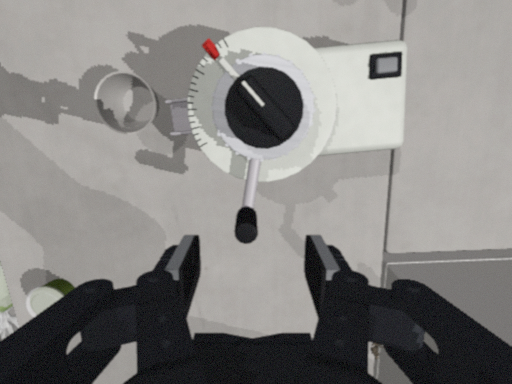

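The pointer strip runs in line from (262,103) to the red mark at (210,47), the lever is at (245,225), the cup has not moved, and the gripper is clear.

```bash
python3 -c "
from workcell import bot
print(bot.job_done(), bot.get_obs()['time'])"
```

```text
the job is handed in; nothing more can be done
the job is handed in; nothing more can be done
```

The grinder is set finer and locked again, and I handed the job in after about 12 s of robot time; no verdict is reported. I loosened the lock ring by its lever to about -0.56 rad. I then turned the knob about 72° clockwise to the red mark, and tightened the ring to about +0.60 rad.

**Pointer:** the last picture, after tightening, has the pointer 0.1° to 0.8° from the mark. That is under 1 mm at the tip, against the 5 mm allowed.

**Ring tightness:** the last clean push at the lever felt 15.3 N, at the top of the firm range (12 to 15 N) and below the 18 N limit. While the gripper still held the lever, the readings varied with speed and wrist twist (6 to 10.7 N). I therefore repeated the push with one pad only and relied on that. The clamping force itself was not measured.

**Knob height:** the knob rose about 8 mm from its loosened, turned height, more than the 2 to 4 mm described. I took this as the ring's further turn plus measurement error and did not check it further.

**Surroundings:** the force on the gripper faded to about zero on release, and the gripper stands clear. I never touched the cup, jar or shaker. The cup looks unmoved in the last picture; the jar and shaker were not in it.

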